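Strip a stack of gearbox parts into their kit nests

ROBOT

A 7-joint arm with a two-finger parallel gripper is mounted at the origin on the work surface. World frame = base frame: x ahead of the robot, y to its left, z up, the work surface at z = 0. Lengths are in m, angles in degrees, forces in N, time in s.
With the tool pointing down it reaches from about 0.425 to 0.925 m from the base axis. Payload 6.8 kg.
Tool frame: the origin (TCP) lies at the very end of the fingers, on their centre line; the grasp point (between the pads) lies 19 mm behind it (env.grip_point_offset is the distance from the TCP to the grasp point, in m); z points along the fingers, y is the line along which they close (so a half turn about z gives the same grasp; the last joint's range is limited). The gripper opens to 88 mm and grips with 3 to 60 N. Pads are 20 mm wide; open, the fingers measure 115 mm over their backs; the gripper's body (75 mm by 178 mm) begins 61 mm behind the grasp point.
Start: joints at [66.973, 27.33, 1.283, 89.118, -0.659, 63.558, -4.761], TCP at [0.195, -0.646, 0.223] pointing down, gripper open.
Joint ranges: [-169.35, 169.35], [-19.33, 120.38], [-80.79, 83.38], [13.8, 139.57], [-78.32, 258.32], [9.67, 109.79], [-169.56, 169.56]. Speed limits (degrees/s): [136.94, 136.94, 180, 180, 180, 180, 180].

INTERFACE

Orientations are given as [roll, pitch, yaw] about the fixed x, y, z axes, in that order (R = Rz(yaw) Ry(pitch) Rx(roll)).
In Python, from plant import env gives the robot as it stands.
- The arm moves only by the tool step_arm, never from a script. Its argument "targets" is a list of rows, each an object with "claw": the opening, from 0 (shut) to 1 (fully open); "linear": the shift along the world's x, y, z in cm, a list of three; "twist": the turn, a rotation vector about the world's x, y, z in degrees, a list of three. A call has 1 to 5 rows; each row is the pose to reach, as a shift and turn from the pose commanded when the call began; what a row does not reach only later rows make up. A row lasts 1/10 s, in which the tool goes at most 50 mm and 8.59 degrees, less where a joint would pass 70% of its speed; a pose out of reach is approached as far as the arm can. A call with a gripper value outside its range is refused whole. The fingers move at their own pace and stop on an object; the grip force is fixed at half the most. Time passes only in rows, so rows that repeat a pose let the fingers close. It gives the time, the measured TCP pose, the force, the opening and the grip force at its end, in the units of the state.
- env.observe(): the state, without advancing time (a new reading comes with each control period).
- env.read_camera(name): name is "scene" or "top"; returns the picture (480x640x3 uint8, blue, green, red); there is no depth.
- env.camera_model(name): a dict with "camera_matrix" (3x3 intrinsics, pixels), "k1" (the pictures are not rectified: a ray, as slopes to the right and down, at radius r is drawn at 1 + k1 r^2 times it, then the intrinsics apply), "extrinsics" (4x4, takes a point from camera to world coordinates). Camera axes: x right, y up, looking along -z (the intrinsics and any distortion apply to the point x, -y, -z); pixel columns grow to the right and rows downward; lengths in m; the calibration is good to about 2 mm. A picture is of the moment at which its call begins. camera_model takes no time and is no camera call.
- env.job_done(): hands the job in; it is judged then, once.
The state is a dict: "clock": time; "joints": joint angles; "qd": joint speeds; "joint_torque": joint torques, N m; "eef_pos": TCP position; "orientation": TCP orientation; "wrist_force": force on the tool from outside, world axes, zero at the start; "ft_torque": the same for the moment, N m; "width": finger opening in m; "gripper_force": force on a finger pad.
Only numpy, scipy, OpenCV 4.12 (cv2) and the standard library are available. Lean on these libraries where they do the work, as an engineer would, in place of code of your own. Each camera call takes 0.05 s, during which the arm holds its last target. There are 200 camera calls.

TASK

Take the stack of gearbox parts apart from the top down, and set each part upright and fully down inside the kit nest of its own shape and size: bushing in the small round one, brass hexagon in the six-sided one, gear in the large round one, block in the square one. Set the parts down rather than dropping them, and leave the oil bottle and the screwdriver where they are.

Things in the scene. Friction and masses are not known exactly. Their poses are not given: they have to be found in the camera images.
- block: Bottom of the stack, standing on the bench: square aluminium bearing block, 64 x 64 mm and 32 mm high, about 0.3 kg. Origin: centre of its underside; z up, x and y along its sides.
- gear: Second from the bottom, resting on the block: steel spur gear, a disc 54 mm in diameter over its (fine) teeth and 24 mm high, about 0.3 kg. Origin: centre of its underside; z up.
- hexnut: Third from the bottom, resting on the gear: brass hexagon, 38 mm across flats (44 mm across corners), 26 mm high, about 0.2 kg. Origin: centre of its underside; z up; its flats face along its x axis and at every 60 degrees from it.
- bushing: Top of the stack, resting on the hexagon: dark steel round bushing, 24 mm in diameter and 32 mm high, about 0.09 kg. Origin: centre of its underside; z up. Stack as a whole: 114 mm high, each part at its own yaw and up to 3 mm off-centre on the one below.
- nest_small_round: White plastic plate 100 x 100 x 4 mm fixed to the bench, with a black rim 6 mm wide and 6 mm high (top 10 mm above the bench) round a round place 40 mm in inside diameter, for the bushing. Origin: centre of the plate's underside, on the bench; the nest's floor is 4 mm above it; z up. Place and yaw vary.
- nest_hex: White plastic plate 100 x 100 x 4 mm fixed to the bench, with a black rim 6 mm wide and 6 mm high (top 10 mm above the bench) round a six-sided place 54 mm across its inside flats (the hexagon fits at any yaw). Origin: centre of the plate's underside, on the bench; the nest's floor is 4 mm above it; z up, flats facing along x and every 60 degrees. Place and yaw vary.
- nest_large_round: White plastic plate 100 x 100 x 4 mm fixed to the bench, with a black rim 6 mm wide and 6 mm high (top 10 mm above the bench) round a round place 70 mm in inside diameter, for the gear. Origin: centre of the plate's underside, on the bench; the nest's floor is 4 mm above it; z up. Place and yaw vary.
- nest_square: White plastic plate 100 x 100 x 4 mm fixed to the bench, with a black rim 6 mm wide and 6 mm high (top 10 mm above the bench) round a square place 80 x 80 mm inside, for the block, whose sides must run roughly along it to go in. Origin: centre of the plate's underside, on the bench; the nest's floor is 4 mm above it; z up, x and y along its sides. Place and yaw vary.
- oil_bottle: White plastic oil bottle with black cap, loose, 48 mm in diameter and 125 mm high, standing on the bench beyond the nests. Origin: centre of its underside. Not to be moved.
- screwdriver: Screwdriver lying on the bench at the robot's right (-y), loose. Origin: on its underside, x along the shaft towards the tip. Not to be moved.
Mind the look-alikes: they are no part of the job. What is shaped like the block but orange or purple is not meant.

How it is judged:
By the outcome, as a careful person would: the job done as asked, in the order asked, and still so for the second after the job is handed in, with the robot touching nothing.
It also fails if it takes over 120 s, if anything falls off the work surface, if the arm or the gripper's body presses on something with over 40 N, if the wrist force passes 120 N, or if a joint passes its speed limit or range.

## Working session

There is one attempt and no reset: what is moved stays moved. The work goes in short steps, Python scripts to look and compute and a tool call to move; the robot and the scene stay as the last step left them, time stands still between calls to the robot, and variables do not carry over. Pictures are saved under pics/ and viewed, at most 14 in all, crops included, and the job is handed in when it is done.

Besides the shell and the picture viewer there is one more tool, called after "Call:" as name(argument=value, ...), one argument or row to a line, values as JSON. step_arm: Moves the arm, as the interface text tells. Its arguments: {"type":"object","properties":{"targets":{"type":"array"}},"required":["targets"]}

```bash
mkdir -p pics; ls
python3 - <<'E'
from plant import env
import cv2
for n in("scene","top"):
    cv2.imwrite(f"pics/{n}0.png",env.read_camera(n)); print(n,env.camera_model(n))
o=env.observe(); print(o["clock"],o["eef_pos"],o["orientation"],o["width"],env.grip_point_offset)
E
```

```text
pics
scene {'camera_matrix': array([[599.48064972,   0.        , 319.12422639],
       [  0.        , 599.48064972, 239.01757686],
       [  0.        ,   0.        ,   1.        ]]), 'k1': 0.005430013539530691, 'extrinsics': array([[ 0.88783046, -0.29034559,  0.35701051,  0.9587358 ],
       [ 0.46016639,  0.56352845, -0.6860631 , -0.83604939],
       [-0.00199019,  0.77339196,  0.63392501,  0.76799575],
       [ 0.        ,  0.        ,  0.        ,  1.        ]])}
top {'camera_matrix': array([[611.19633702,   0.        , 325.06130139],
       [  0.        , 611.19633702, 232.60967152],
       [  0.        ,   0.        ,   1.        ]]), 'k1': 0.06398711971318369, 'extrinsics': array([[ 0.02207212,  0.99003863, -0.13905516,  0.3586007 ],
       [-0.99975129,  0.02141378, -0.00622895, -0.09068041],
       [-0.00318921,  0.13915806,  0.99026505,  1.45336019],
       [ 0.        ,  0.        ,  0.        ,  1.        ]])}
0.1 [ 0.19532305 -0.64558816  0.22182766] [-1.79912049e+02  7.91843472e-03  1.68372549e+01] 0.087557658002834 0.0187
```

View pics/scene0.png

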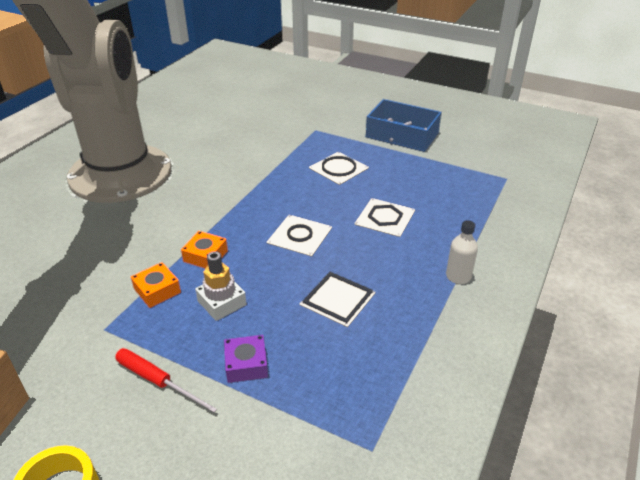

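View pics/top0.png

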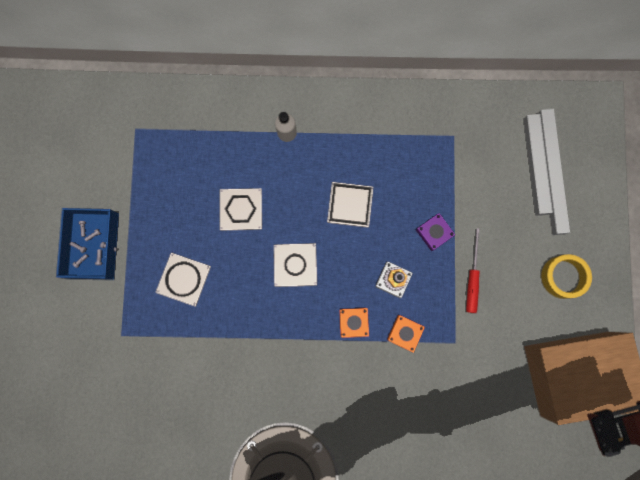

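Both views show the stack (scene ≈ (218,285), top ≈ (395,278)) with two orange blocks and a purple one close by. The nests are small round (300,235)/(295,265), hex (386,216)/(240,209), large round (338,167)/(184,279) and square (338,297)/(350,204).

```bash
cat > h.py <<'E'
import numpy as np, cv2
from plant import env
CM={n:env.camera_model(n) for n in("scene","top")}
def rays(n,px):
    c=CM[n]; u=cv2.undistortPoints(np.float64(px).reshape(-1,1,2),c["camera_matrix"],np.array([c["k1"],0,0,0.])).reshape(-1,2)
    E=c["extrinsics"]; d=np.c_[u[:,0],-u[:,1],-np.ones(len(u))]@E[:3,:3].T
    return E[:3,3],d
def plane(n,px,z):
    o,d=rays(n,px); return (o+d*((z-o[2])/d[:,2])[:,None])
def tri(ps,pt):
    (o1,d1),(o2,d2)=rays("scene",[ps]),rays("top",[pt]); d1,d2=d1[0],d2[0]
    t=np.linalg.lstsq(np.c_[d1,-d2],o2-o1,rcond=None)[0]
    a,b=o1+d1*t[0],o2+d2*t[1]; return (a+b)/2,np.linalg.norm(a-b)
def project(n,P):
    c=CM[n];E=c["extrinsics"];p=(np.float64(P).reshape(-1,3)-E[:3,3])@E[:3,:3]
    u=p[:,:2]*[1,-1]/-p[:,2:];u=u*(1+c["k1"]*(u**2).sum(1,keepdims=True))
    return u@c["camera_matrix"][:2,:2].T+c["camera_matrix"][:2,2]
E
python3 - <<'E'
from h import *
S=cv2.imread("pics/scene0.png");T=cv2.imread("pics/top0.png")
near={"small":((300,235),(295,265)),"hex":((386,216),(240,209)),"large":((338,167),(184,279)),"square":((338,297),(350,204))}
C={}
for n,im in(("scene",S),("top",T)):
    hsv=cv2.cvtColor(im,cv2.COLOR_BGR2HSV)
    m=np.uint8(~((hsv[...,0]>95)&(hsv[...,0]<130)&(hsv[...,1]>90)&(hsv[...,2]>50)))*255
    m=cv2.morphologyEx(m,cv2.MORPH_OPEN,np.ones((3,3)))
    cs,_=cv2.findContours(m,cv2.RETR_CCOMP,cv2.CHAIN_APPROX_NONE)
    for k,p in near.items():
        q=p[n=="top"]
        c=[c for c in cs if 500<cv2.contourArea(c)<8000 and cv2.pointPolygonTest(c,q,False)>0]
        if not c: print(n,k,"none");continue
        w=plane(n,c[0],.004)[:,:2]; r=cv2.minAreaRect(np.float32(w*1000))
        # projective centre: through plane rect centre
        C[k,n]=project(n,[r[0][0]/1000,r[0][1]/1000,.004])[0]
        # rim: dark pixels inside
        mm=np.zeros(im.shape[:2],np.uint8);cv2.drawContours(mm,c,0,255,-1)
        dk=((im.max(2)<90)&(mm>0)); yx=np.argwhere(dk); rc=cv2.minAreaRect(np.float32(plane(n,yx[:,::-1],.01)[:,:2]*1000))
        print(n,k,np.round(r[0],1),np.round(r[1],1),round(r[2],1),"rim",np.round(rc[0],1),np.round(rc[1],1),round(rc[2],1))
for k in near: print(k,*[np.round(v,4) for v in tri(C[k,"scene"],C[k,"top"])])
a=cv2.resize(S[240:325,165:275],None,fx=5,fy=5,interpolation=cv2.INTER_CUBIC)
b=cv2.resize(T[255:305,368:422],None,fx=8,fy=8,interpolation=cv2.INTER_CUBIC)
cv2.imwrite("pics/s1.png",a);cv2.imwrite("pics/t1.png",b)
E
```

```text
scene small [485.2 -13.1] [105.1 107.9] 3.1 rim [486.7 -15.2] [46.9 48.5] 27.3
scene hex [616.3 121.6] [104.5 108.7] 2.7 rim [617.9 118.6] [68.2 62.6] 27.2
scene large [446.  249.1] [108.1 107.9] 72.3 rim [447.9 245.5] [73.1 78.2] 27.1
scene square [ 634.3 -141.5] [106.  103.6] 84.3 rim [ 634.7 -142.5] [92.4 90.8] 84.7
top small [484.3 -11.6] [102.6 105. ] 1.4 rim [483.6 -11. ] [47.1 46.7] 46.4
top hex [615.5 123.3] [103.4 103.7] 2.1 rim [614.1 122.2] [63.2 69.4] 1.3
top large [444.4 251.9] [104.6 104.6] 71.9 rim [445.1 251.3] [78.  77.2] 3.0
top square [ 633.1 -139.7] [105.  104.3] 84.5 rim [ 632.5 -139.5] [89.4 90.3] 84.6
small [ 0.4844 -0.0115  0.0026] 0.0001
hex [0.6157 0.1234 0.0026] 0.0002
large [0.4445 0.2524 0.0017] 0.0002
square [ 0.6335 -0.1397  0.0021] 0.0
```

View pics/s1.png

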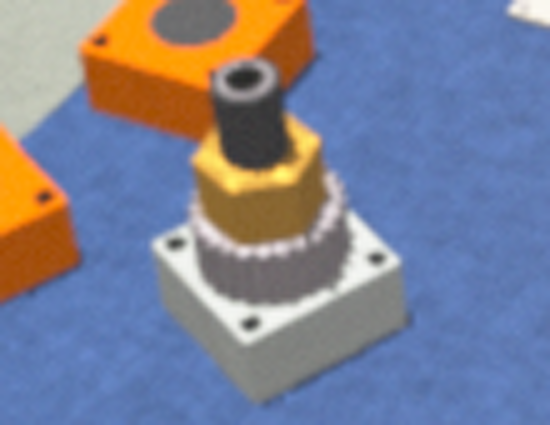

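View pics/t1.png

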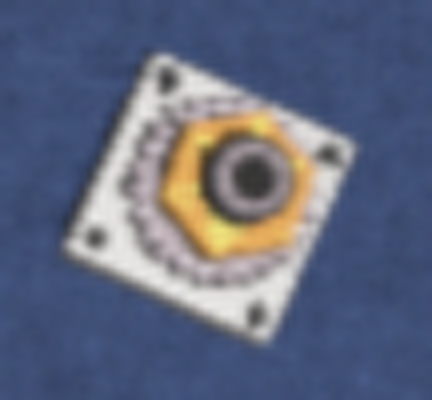

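The crops show the bushing's top at scene ≈ (213.8,255.4) and top view ≈ (398.9,276.9). The brass hexagon has a corner near (401,268) in the top view. The block's corners in the top crop are (163,53), (356,148), (270,342) and (63,247).

Run:
```python
from h import *
S=cv2.imread("pics/scene0.png");T=cv2.imread("pics/top0.png")
sc=lambda x,y:((x+.5)/5-.5+165,(y+.5)/5-.5+240)
tc=lambda x,y:((x+.5)/8-.5+368,(y+.5)/8-.5+255)
p,e=tri(sc(246,79),tc(252,179)); print("bush top",p.round(4),e)
B=plane("top",[tc(*q) for q in((163,53),(356,148),(270,342),(63,247))],.032); print("block",cv2.minAreaRect(np.float32(B[:,:2]*1000)))
for a,b in(((401,262),(356,148)),((246,345),(270,342)) ,((154,244),(63,247))):pass
for s,t in(((403,262),(163,53)),((246,346),(63,247)),((154,244),(270,342)),((403,262),(356,148)),((403,262),(270,342)),((154,244),(63,247)),((154,244),(163,53)),((246,346),(270,342))):
    p,e=tri(sc(*s),tc(*t)); 
    if e<.004: print("corner",s,t,p.round(4),round(e,4))
for n,im in(("top",T),("scene",S)):
    h=cv2.cvtColor(im,cv2.COLOR_BGR2HSV); m=np.uint8((h[...,0]>14)&(h[...,0]<32)&(h[...,1]>110)&(h[...,2]>(150 if n=="scene" else 90)))
    roi=np.zeros_like(m)
    if n=="top": roi[255:305,380:415]=1
    else: roi[255:290,200:233]=1
    m=m*roi*255
    c=max(cv2.findContours(m,cv2.RETR_EXTERNAL,cv2.CHAIN_APPROX_NONE)[0],key=cv2.contourArea)
    w=plane(n,c,.082)[:,:2]*1000; hl=cv2.convexHull(np.float32(w))
    r=cv2.minAreaRect(hl); print(n,"hexnut",r, m.sum()//255)
    # width vs. angle: flats are minimum widths, 60 deg period
    W=np.array([np.ptp(w@[np.cos(a),np.sin(a)]) for a in np.radians(range(180))]); f=(W[:60]+W[60:120]+W[120:])/3
    print("flat dir",np.argmin(f),f.min().round(1),f.max().round(1),"phase fit",(np.degrees(np.angle(-(f*np.exp(1j*np.radians(6*np.arange(60)))).sum()))/6)%60)
```

```text
bush top [ 0.4528 -0.246   0.1127] 0.0010920332532251811
block ((453.2174377441406, -243.8494873046875), (65.2974624633789, 63.66299819946289), 66.40801239013672)
corner (403, 262) (163, 53) [ 0.4952 -0.2289  0.0315] 0.0027
corner (154, 244) (270, 342) [ 0.412  -0.2606  0.0307] 0.002
top hexnut ((452.6381530761719, -245.23190307617188), (37.01820373535156, 41.29743576049805), 10.763561248779297) 145
flat dir 11 37.7 41.2 phase fit 11.04185963644668
scene hexnut ((457.228515625, -250.46160888671875), (40.766029357910156, 34.101444244384766), 38.86799621582031) 178
flat dir 9 37.5 40.6 phase fit 11.043525019339038
```

Measured heights agree with the stated ones (bushing top 0.113, block top 0.031). The bushing is at (0.4528,-0.246), the hex flats face 11° (mod 60), and the block's sides run at -23.6°. I'll go above the stack with tool yaw 41°.

Call:
step_arm(
  targets=[
    {"claw":1,"linear":[2.5,4,0],"twist":[0,0,4]},
    {"claw":1,"linear":[5,8,0],"twist":[0,0,8]},
    {"claw":1,"linear":[7.5,12,0],"twist":[0,0,12]},
    {"claw":1,"linear":[10,16,0],"twist":[0,0,16]},
    {"claw":1,"linear":[12.5,20,0],"twist":[0,0,20]},
  ],
)

```text
clock: 0.6
eef_pos: [0.321, -0.4442, 0.2224]
orientation: [-180.0, 0.0, 37.0]
wrist_force: [0.6, 0.3, 0.6]
width: 0.0878
gripper_force: 0.0
```

Call:
step_arm(
  targets=[
    {"claw":1,"linear":[2.6,4,-1],"twist":[0,0,4.2]},
    {"claw":1,"linear":[5.3,8,-2],"twist":[0,0,4.2]},
    {"claw":1,"linear":[8,12,-3],"twist":[0,0,4.2]},
    {"claw":1,"linear":[10.7,16,-4],"twist":[0,0,4.2]},
    {"claw":1,"linear":[13.25,19.95,-5.5],"twist":[0,0,4.2]},
  ],
)

```text
clock: 1.1
eef_pos: [0.4541, -0.245, 0.1677]
orientation: [179.9, -0.0, 41.0]
wrist_force: [0.5, -0.8, 1.1]
width: 0.0876
gripper_force: 0.0
```

Call:
step_arm(
  targets=[
    {"claw":1,"linear":[0,0,-2],"twist":[0,0,0]},
    {"claw":1,"linear":[0,0,-4],"twist":[0,0,0]},
    {"claw":1,"linear":[0,0,-6],"twist":[0,0,0]},
    {"claw":1,"linear":[0,0,-7.5],"twist":[0,0,0]},
    {"claw":1,"linear":[0,0,-7.5],"twist":[0,0,0]},
  ],
)

```text
clock: 1.6
eef_pos: [0.4513, -0.2458, 0.0906]
orientation: [-179.8, 0.1, 41.0]
wrist_force: [-0.1, -0.7, 0.5]
width: 0.0877
gripper_force: 0.0
```

Call:
step_arm(
  targets=[
    {"claw":0.2,"linear":[0,0,0],"twist":[0,0,0]},
    {"claw":0.2,"linear":[0,0,0],"twist":[0,0,0]},
    {"claw":0.2,"linear":[0,0,0],"twist":[0,0,0]},
    {"claw":0.2,"linear":[0,0,0],"twist":[0,0,0]},
    {"claw":0.2,"linear":[0,0,0],"twist":[0,0,0]},
  ],
)

```text
clock: 2.1
eef_pos: [0.4532, -0.2467, 0.0931]
orientation: [180.0, -0.0, 41.0]
wrist_force: [0.4, 0.7, 0.7]
width: 0.0515
gripper_force: 0.0
```

Call:
step_arm(
  targets=[
    {"claw":0,"linear":[0,0,0],"twist":[0,0,0]},
    {"claw":0,"linear":[0,0,0],"twist":[0,0,0]},
    {"claw":0,"linear":[0,0,0],"twist":[0,0,0]},
    {"claw":0,"linear":[0,0,0],"twist":[0,0,0]},
    {"claw":0,"linear":[0,0,0],"twist":[0,0,0]},
  ],
)

```text
clock: 2.6
eef_pos: [0.453, -0.2466, 0.0926]
orientation: [-180.0, 0.0, 41.0]
wrist_force: [0.2, 0.3, 0.3]
width: 0.0235
gripper_force: 30.0
```

Run:
```python
from h import *
import numpy as np
o=env.observe();print(o["eef_pos"],o["width"],o["gripper_force"])
```

```text
[ 0.45296913 -0.24658807  0.09264295] 0.02353860748286711 30.00014841556549
```

Call:
step_arm(
  targets=[
    {"claw":0,"linear":[0,0,1],"twist":[0,0,0]},
    {"claw":0,"linear":[0,0,3],"twist":[0,0,0]},
    {"claw":0,"linear":[0,0,5],"twist":[0,0,0]},
    {"claw":0,"linear":[0.3,2,5],"twist":[0,0,0]},
    {"claw":0,"linear":[0.7,5.5,5],"twist":[0,0,0]},
  ],
)

```text
clock: 3.1
eef_pos: [0.4604, -0.1935, 0.144]
orientation: [179.8, -0.0, 40.8]
wrist_force: [0.7, 0.1, 0.4]
width: 0.0239
gripper_force: 30.0
```

Call:
step_arm(
  targets=[
    {"claw":0,"linear":[0.6,4.5,0],"twist":[0,0,0]},
    {"claw":0,"linear":[1.2,9,0],"twist":[0,0,0]},
    {"claw":0,"linear":[1.8,13.5,-1],"twist":[0,0,0]},
    {"claw":0,"linear":[2.3,16.5,-3],"twist":[0,0,0]},
    {"claw":0,"linear":[2.5,18,-6],"twist":[0,0,0]},
  ],
)

```text
clock: 3.6
eef_pos: [0.4872, -0.008, 0.0842]
orientation: [179.9, -0.3, 41.3]
wrist_force: [0.1, -0.7, -1.4]
width: 0.023
gripper_force: 30.0
```

Run:
```python
from plant import env
import cv2
a=env.read_camera("scene");b=env.read_camera("top");cv2.imwrite("pics/s2.png",a)
import numpy as np
A=cv2.resize(a[150:290,220:360],(560,560));B=cv2.resize(b[225:305,255:335],(560,560));B=cv2.resize(B,(240,240))
A=cv2.resize(A,(540,540)); c=np.zeros((540,790,3),np.uint8);c[:,:540]=A;c[:240,545:785]=B
cv2.imwrite("pics/c2.png",c);o=env.observe();print(o["eef_pos"],o["width"])
```

```text
[ 0.48304415 -0.00896849  0.08068407] 0.023485793512459854
```

View pics/c2.png

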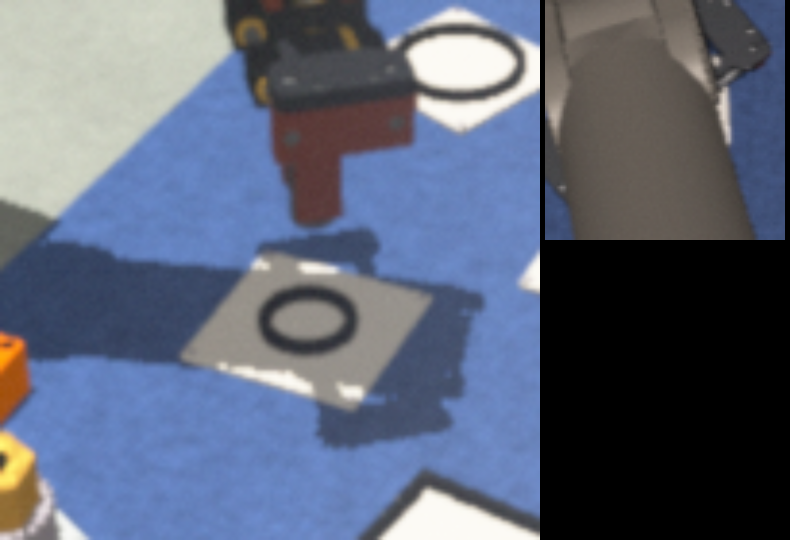

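The finger hides the bushing, the small nest below is clear (scene ≈ (300,233)), and the hexagon is still on the stack. I'll lower and let it settle.

Call:
step_arm(
  targets=[
    {"claw":0,"linear":[0,0,-2.5],"twist":[0,0,0]},
    {"claw":0,"linear":[0,0,-4.5],"twist":[0,0,0]},
    {"claw":0,"linear":[0,0,-5.5],"twist":[0,0,0]},
    {"claw":0,"linear":[0,0,-6],"twist":[0,0,0]},
    {"claw":0,"linear":[0,0,-6],"twist":[0,0,0]},
  ],
)

```text
clock: 4.2
eef_pos: [0.4852, -0.0122, 0.023]
orientation: [180.0, 0.0, 41.0]
wrist_force: [0.4, 0.0, -0.3]
width: 0.0235
gripper_force: 30.0
```

Call:
step_arm(
  targets=[
    {"claw":0,"linear":[0,0,-0.2],"twist":[0,0,0]},
    {"claw":0,"linear":[0,0,-0.4],"twist":[0,0,0]},
    {"claw":0,"linear":[0,0,-0.6],"twist":[0,0,0]},
    {"claw":0,"linear":[0,0,-0.7],"twist":[0,0,0]},
    {"claw":0,"linear":[0,0,-0.7],"twist":[0,0,0]},
  ],
)

```text
clock: 4.7
eef_pos: [0.4849, -0.0116, 0.0156]
orientation: [-180.0, 0.0, 41.0]
wrist_force: [-0.6, -1.2, -0.2]
width: 0.0235
gripper_force: 30.0
```

Call:
step_arm(
  targets=[
    {"claw":0,"linear":[0,0,-0.05],"twist":[0,0,0]},
    {"claw":0,"linear":[0,0,-0.1],"twist":[0,0,0]},
    {"claw":0,"linear":[0,0,-0.1],"twist":[0,0,0]},
  ],
)

```text
clock: 5.0
eef_pos: [0.485, -0.0116, 0.0147]
orientation: [180.0, -0.0, 41.0]
wrist_force: [0.6, 0.3, -2.1]
width: 0.0232
gripper_force: 30.0
```

Call:
step_arm(
  targets=[
    {"claw":0,"linear":[0,0,-0.05],"twist":[0,0,0]},
    {"claw":0,"linear":[0,0,-0.1],"twist":[0,0,0]},
    {"claw":0,"linear":[0,0,-0.1],"twist":[0,0,0]},
  ],
)

```text
clock: 5.3
eef_pos: [0.4851, -0.0116, 0.0146]
orientation: [180.0, 0.0, 41.0]
wrist_force: [-4.3, -0.4, 11.6]
width: 0.0235
gripper_force: 30.0
```

Contact with the floor; releasing and rising.

Call:
step_arm(
  targets=[
    {"claw":0.6,"linear":[0,0,0],"twist":[0,0,0]},
    {"claw":0.6,"linear":[0,0,0],"twist":[0,0,0]},
    {"claw":0.6,"linear":[0,0,0],"twist":[0,0,0]},
    {"claw":0.6,"linear":[0,0,0],"twist":[0,0,0]},
    {"claw":0.6,"linear":[0,0,0],"twist":[0,0,0]},
  ],
)

```text
clock: 5.8
eef_pos: [0.4849, -0.0116, 0.0135]
orientation: [-180.0, 0.0, 41.0]
wrist_force: [0.4, -0.3, -0.7]
width: 0.0523
gripper_force: 0.0
```

Call:
step_arm(
  targets=[
    {"claw":1,"linear":[0,0,2],"twist":[0,0,0]},
    {"claw":1,"linear":[0,0,5],"twist":[0,0,0]},
    {"claw":1,"linear":[0,0,9],"twist":[0,0,0]},
    {"claw":1,"linear":[0,-2,12],"twist":[0,0,0]},
    {"claw":1,"linear":[-0.5,-5.5,12],"twist":[0,0,0]},
  ],
)

```text
clock: 6.3
eef_pos: [0.4837, -0.0649, 0.1379]
orientation: [179.7, -0.4, 41.3]
wrist_force: [0.8, -0.7, -0.7]
width: 0.087
gripper_force: 0.0
```

Call:
step_arm(
  targets=[
    {"claw":1,"linear":[-0.6,-4.5,0],"twist":[0,0,0]},
    {"claw":1,"linear":[-1.2,-9,0],"twist":[0,0,0]},
    {"claw":1,"linear":[-1.8,-13,0],"twist":[0,0,0]},
    {"claw":1,"linear":[-2.3,-16,0],"twist":[0,0,0]},
    {"claw":1,"linear":[-2.7,-18,0],"twist":[0,0,0]},
  ],
)

```text
clock: 6.8
eef_pos: [0.452, -0.2494, 0.1335]
orientation: [180.0, 0.0, 40.9]
wrist_force: [0.1, -0.8, 0.7]
width: 0.0878
gripper_force: 0.0
```

Run:
```python
from plant import env
import cv2
import numpy as np
a=env.read_camera("scene");b=env.read_camera("top");cv2.imwrite("pics/s3r.png",a);cv2.imwrite("pics/t3r.png",b)
c=np.hstack([cv2.resize(a[210:330,180:340],(400,300),interpolation=2),cv2.resize(b[235:310,270:420],(400,200)).repeat(1,0)[:0].reshape(0,400,3) if 0 else cv2.resize(b[230:310,270:377],(400,300),interpolation=2)])
cv2.imwrite("pics/c3.png",c);o=env.observe();print(o["clock"],o["eef_pos"],o["width"])
```

```text
6.9 [ 0.45172347 -0.24988536  0.13344591] 0.08765256549775619
```

View pics/c3.png

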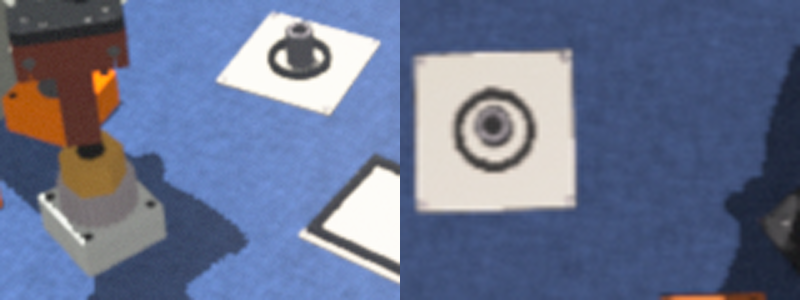

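The bushing stands upright inside the small rim (crop (300,45) and (492,125)), and the stack is undisturbed. Next is the hexagon.

Call:
step_arm(
  targets=[
    {"claw":1,"linear":[0,0.1,-2],"twist":[0,0,0]},
    {"claw":1,"linear":[0,0.1,-4],"twist":[0,0,0]},
    {"claw":1,"linear":[0,0.1,-6],"twist":[0,0,0]},
    {"claw":1,"linear":[0,0.1,-6.9],"twist":[0,0,0]},
    {"claw":0.6,"linear":[0,0.1,-6.9],"twist":[0,0,0]},
  ],
)

```text
clock: 7.4
eef_pos: [0.4524, -0.2442, 0.0636]
orientation: [-179.9, 0.0, 41.1]
wrist_force: [0.2, 0.7, 0.1]
width: 0.0827
gripper_force: 0.0
```

Call:
step_arm(
  targets=[
    {"claw":0,"linear":[0,0,0],"twist":[0,0,0]},
    {"claw":0,"linear":[0,0,0],"twist":[0,0,0]},
    {"claw":0,"linear":[0,0,0],"twist":[0,0,0]},
    {"claw":0,"linear":[0,0,0],"twist":[0,0,0]},
    {"claw":0,"linear":[0,0,0],"twist":[0,0,0]},
  ],
)

```text
clock: 7.9
eef_pos: [0.4531, -0.2457, 0.065]
orientation: [180.0, -0.0, 41.0]
wrist_force: [-0.7, -0.3, 0.4]
width: 0.0434
gripper_force: 0.0
```

Call:
step_arm(
  targets=[
    {"claw":0,"linear":[0,0,0],"twist":[0,0,0]},
    {"claw":0,"linear":[0,0,0],"twist":[0,0,0]},
    {"claw":0,"linear":[0,0,0],"twist":[0,0,0]},
  ],
)

```text
clock: 8.2
eef_pos: [0.4531, -0.2457, 0.0649]
orientation: [180.0, -0.0, 41.0]
wrist_force: [-0.4, 0.5, 3.2]
width: 0.0379
gripper_force: 30.0
```

Call:
step_arm(
  targets=[
    {"claw":0,"linear":[0,0,1],"twist":[0,0,0]},
    {"claw":0,"linear":[0,0,3],"twist":[0,0,0]},
    {"claw":0,"linear":[0,0,5],"twist":[0,0,0]},
    {"claw":0,"linear":[1,2,5],"twist":[0,0,0]},
    {"claw":0,"linear":[2.5,5.5,5],"twist":[0,0,0]},
  ],
)

```text
clock: 8.7
eef_pos: [0.4775, -0.1929, 0.1156]
orientation: [179.9, 0.0, 40.7]
wrist_force: [0.5, 0.7, -2.9]
width: 0.0381
gripper_force: 30.0
```

Call:
step_arm(
  targets=[
    {"claw":0,"linear":[2,4.5,0],"twist":[0,0,0]},
    {"claw":0,"linear":[4,9,0],"twist":[0,0,0]},
    {"claw":0,"linear":[6,13.5,0],"twist":[0,0,0]},
    {"claw":0,"linear":[8,18,0],"twist":[0,0,0]},
    {"claw":0,"linear":[10,22.5,0],"twist":[0,0,0]},
  ],
)

```text
clock: 9.2
eef_pos: [0.5781, 0.0361, 0.1149]
orientation: [-180.0, 0.0, 41.0]
wrist_force: [1.0, -0.5, -2.4]
width: 0.0382
gripper_force: 30.0
```

Call:
step_arm(
  targets=[
    {"claw":0,"linear":[1.5,3.5,0],"twist":[0,0,0]},
    {"claw":0,"linear":[3,6.5,0],"twist":[0,0,0]},
    {"claw":0,"linear":[3.75,8.8,-2],"twist":[0,0,0]},
    {"claw":0,"linear":[3.75,8.8,-5],"twist":[0,0,0]},
    {"claw":0,"linear":[3.75,8.8,-7.5],"twist":[0,0,0]},
  ],
)

```text
clock: 9.7
eef_pos: [0.615, 0.1237, 0.0387]
orientation: [-180.0, 0.0, 41.1]
wrist_force: [-0.2, 0.2, -3.3]
width: 0.0378
gripper_force: 30.0
```

Call:
step_arm(
  targets=[
    {"claw":0,"linear":[0,0,-0.9],"twist":[0,0,0]},
    {"claw":0,"linear":[0,0,-1.7],"twist":[0,0,0]},
    {"claw":0,"linear":[0,0,-2.2],"twist":[0,0,0]},
    {"claw":0,"linear":[0,0,-2.4],"twist":[0,0,0]},
    {"claw":0,"linear":[0,0,-2.4],"twist":[0,0,0]},
  ],
)

```text
clock: 10.2
eef_pos: [0.6159, 0.1224, 0.0163]
orientation: [180.0, -0.1, 41.0]
wrist_force: [-1.3, 0.3, -2.2]
width: 0.0379
gripper_force: 30.0
```

Call:
step_arm(
  targets=[
    {"claw":0,"linear":[0,0,-0.1],"twist":[0,0,0]},
    {"claw":0,"linear":[0,0,-0.2],"twist":[0,0,0]},
    {"claw":0,"linear":[0,0,-0.25],"twist":[0,0,0]},
    {"claw":0,"linear":[0,0,-0.25],"twist":[0,0,0]},
  ],
)

```text
clock: 10.6
eef_pos: [0.6155, 0.1224, 0.0133]
orientation: [180.0, -0.0, 41.0]
wrist_force: [-0.2, 0.3, -3.0]
width: 0.0376
gripper_force: 30.0
```

Call:
step_arm(
  targets=[
    {"claw":0,"linear":[0,0,-0.05],"twist":[0,0,0]},
    {"claw":0,"linear":[0,0,-0.1],"twist":[0,0,0]},
    {"claw":0,"linear":[0,0,-0.1],"twist":[0,0,0]},
  ],
)

```text
clock: 10.9
eef_pos: [0.6156, 0.1224, 0.0129]
orientation: [180.0, 0.0, 41.0]
wrist_force: [-2.8, -0.7, 5.5]
width: 0.038
gripper_force: 30.0
```

Call:
step_arm(
  targets=[
    {"claw":0.7,"linear":[0,0,0],"twist":[0,0,0]},
    {"claw":0.7,"linear":[0,0,0],"twist":[0,0,0]},
    {"claw":0.7,"linear":[0,0,0],"twist":[0,0,0]},
    {"claw":0.7,"linear":[0,0,0],"twist":[0,0,0]},
    {"claw":0.7,"linear":[0,0,0],"twist":[0,0,0]},
  ],
)

```text
clock: 11.4
eef_pos: [0.6155, 0.1224, 0.0121]
orientation: [180.0, -0.0, 41.0]
wrist_force: [-0.1, 0.2, 1.1]
width: 0.0614
gripper_force: 0.0
```

Call:
step_arm(
  targets=[
    {"claw":1,"linear":[0,0,2],"twist":[0,0,0]},
    {"claw":1,"linear":[0,0,5],"twist":[0,0,0]},
    {"claw":1,"linear":[0,0,9],"twist":[0,0,0]},
    {"claw":1,"linear":[-0.5,-2,11],"twist":[0,0,0]},
    {"claw":1,"linear":[-2,-5,11],"twist":[0,0,0]},
  ],
)

```text
clock: 11.9
eef_pos: [0.5986, 0.0749, 0.126]
orientation: [179.8, -0.4, 41.2]
wrist_force: [0.8, -0.5, 0.2]
width: 0.0878
gripper_force: 0.0
```

Run:
```python
from plant import env
import cv2
import numpy as np
a=env.read_camera("scene");b=env.read_camera("top");cv2.imwrite("pics/s4r.png",a);cv2.imwrite("pics/t4r.png",b)
c=np.hstack([cv2.resize(a[240:325,175:260],(400,400),interpolation=2),cv2.resize(b[255:305,370:420],(400,400),interpolation=2)])
d=np.hstack([cv2.resize(a[180:240,346:426],(400,300),interpolation=2)[:200],cv2.resize(b[180:240,200:280],(400,300),interpolation=2)[50:250]])
cv2.imwrite("pics/c4.png",np.vstack([c,d]));o=env.observe();print(o["clock"],o["eef_pos"],o["width"])
```

```text
12.0 [0.5946014  0.06717673 0.12264743] 0.08774924456951778
```

View pics/c4.png

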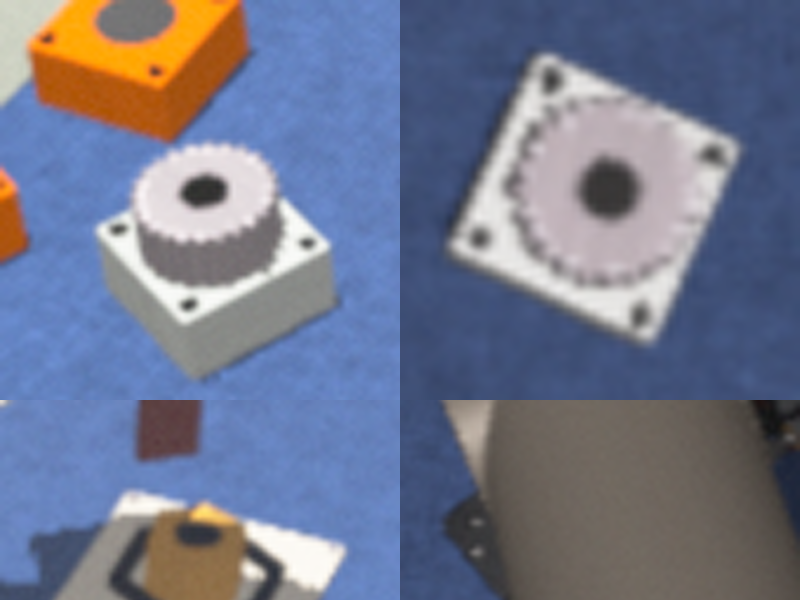

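The gear stands alone on the block, with its bore at scene (218.0,280.2) and top view (395.7,278.2). The hexagon sits inside its rim, upright.

Run:
```python
from h import *
p,e=tri((217.95,280.2),(395.7,278.2));print("gear",p.round(4),round(e,4),plane("top",[(395.7,278.2)],.056).round(4),plane("scene",[(217.95,280.2)],.056).round(4))
tc=lambda x,y:((x+.5)/8-.5+370,(y+.5)/8-.5+255)
B=plane("top",[tc(*q) for q in((142,52),(340,145),(254,346),(48,248))],.032); print("block",cv2.minAreaRect(np.float32(B[:,:2]*1000)))
```

```text
gear [ 0.4535 -0.2452  0.0556] 0.0004 [[ 0.4533 -0.2453  0.056 ]] [[ 0.4539 -0.2454  0.056 ]]
block ((452.40447998046875, -244.33352661132812), (65.38316345214844, 63.56214904785156), 65.78164672851562)
```

Call:
step_arm(
  targets=[
    {"claw":1,"linear":[-2,-4.5,0],"twist":[0,0,0]},
    {"claw":1,"linear":[-4,-9,0],"twist":[0,0,0]},
    {"claw":1,"linear":[-6,-13.5,0],"twist":[0,0,0]},
    {"claw":1,"linear":[-8,-18,0],"twist":[0,0,0]},
    {"claw":1,"linear":[-10,-22.5,0],"twist":[0,0,0]},
  ],
)

```text
clock: 12.5
eef_pos: [0.4946, -0.1538, 0.1221]
orientation: [-180.0, -0.0, 41.1]
wrist_force: [0.9, -0.7, 0.8]
width: 0.0882
gripper_force: 0.0
```

Call:
step_arm(
  targets=[
    {"claw":1,"linear":[-2,-4.5,0],"twist":[0,0,0]},
    {"claw":1,"linear":[-3.6,-8,0],"twist":[0,0,0]},
    {"claw":1,"linear":[-4.2,-9.3,-1],"twist":[0,0,0]},
    {"claw":1,"linear":[-4.2,-9.3,-3],"twist":[0,0,0]},
    {"claw":1,"linear":[-4.2,-9.3,-5],"twist":[0,0,0]},
  ],
)

```text
clock: 13.0
eef_pos: [0.454, -0.2453, 0.0714]
orientation: [180.0, -0.1, 41.0]
wrist_force: [0.7, 0.3, 0.2]
width: 0.088
gripper_force: 0.0
```

Call:
step_arm(
  targets=[
    {"claw":1,"linear":[0,0,-1],"twist":[0,0,0]},
    {"claw":1,"linear":[0,0,-2],"twist":[0,0,0]},
    {"claw":1,"linear":[0,0,-2.8],"twist":[0,0,0]},
    {"claw":1,"linear":[0,0,-3.2],"twist":[0,0,0]},
    {"claw":1,"linear":[0,0,-3.2],"twist":[0,0,0]},
  ],
)

```text
clock: 13.5
eef_pos: [0.4535, -0.2453, 0.0399]
orientation: [-180.0, 0.0, 41.1]
wrist_force: [-1.1, -0.1, 0.0]
width: 0.0876
gripper_force: 0.0
```

Call:
step_arm(
  targets=[
    {"claw":0,"linear":[0,0,0],"twist":[0,0,0]},
    {"claw":0,"linear":[0,0,0],"twist":[0,0,0]},
    {"claw":0,"linear":[0,0,0],"twist":[0,0,0]},
    {"claw":0,"linear":[0,0,0],"twist":[0,0,0]},
    {"claw":0,"linear":[0,0,0],"twist":[0,0,0]},
  ],
)

```text
clock: 14.0
eef_pos: [0.4534, -0.2455, 0.0403]
orientation: [-180.0, 0.0, 41.0]
wrist_force: [-0.4, -0.4, 2.0]
width: 0.0538
gripper_force: 30.0
```

Call:
step_arm(
  targets=[
    {"claw":0,"linear":[0,0,0],"twist":[0,0,0]},
    {"claw":0,"linear":[0,0,0],"twist":[0,0,0]},
  ],
)

```text
clock: 14.2
eef_pos: [0.4534, -0.2455, 0.0403]
orientation: [-180.0, 0.0, 41.0]
wrist_force: [-1.6, 1.5, 4.9]
width: 0.0534
gripper_force: 30.0
```

Call:
step_arm(
  targets=[
    {"claw":0,"linear":[0,0,1],"twist":[0,0,0]},
    {"claw":0,"linear":[0,0,3],"twist":[0,0,0]},
    {"claw":0,"linear":[0,0,5],"twist":[0,0,0]},
    {"claw":0,"linear":[0.5,2,6],"twist":[0,0,0]},
    {"claw":0,"linear":[1,5,6],"twist":[0,0,0]},
  ],
)

```text
clock: 14.7
eef_pos: [0.4643, -0.1974, 0.1019]
orientation: [179.8, -0.1, 40.8]
wrist_force: [0.6, 1.2, -4.4]
width: 0.0533
gripper_force: 30.0
```

Call:
step_arm(
  targets=[
    {"claw":0,"linear":[0.5,4,0],"twist":[0,0,0]},
    {"claw":0,"linear":[1,8,0],"twist":[0,0,0]},
    {"claw":0,"linear":[1.5,12,0],"twist":[0,0,0]},
    {"claw":0,"linear":[2,16,0],"twist":[0,0,0]},
    {"claw":0,"linear":[2,20,0],"twist":[0,0,0]},
  ],
)

```text
clock: 15.2
eef_pos: [0.4839, 0.006, 0.1005]
orientation: [180.0, -0.0, 41.0]
wrist_force: [-0.5, 0.3, -2.9]
width: 0.0531
gripper_force: 30.0
```

Call:
step_arm(
  targets=[
    {"claw":0,"linear":[-0.6,4,0],"twist":[0,0,0]},
    {"claw":0,"linear":[-1.2,8,0],"twist":[0,0,0]},
    {"claw":0,"linear":[-1.8,12,0],"twist":[0,0,0]},
    {"claw":0,"linear":[-2.4,16,0],"twist":[0,0,0]},
    {"claw":0,"linear":[-3,20,0],"twist":[0,0,0]},
  ],
)

```text
clock: 15.7
eef_pos: [0.4529, 0.2057, 0.1004]
orientation: [180.0, 0.0, 41.0]
wrist_force: [1.3, -0.8, -2.9]
width: 0.0531
gripper_force: 30.0
```

Call:
step_arm(
  targets=[
    {"claw":0,"linear":[-0.5,3,0],"twist":[0,0,0]},
    {"claw":0,"linear":[-0.8,4.6,-1],"twist":[0,0,0]},
    {"claw":0,"linear":[-0.8,4.6,-3],"twist":[0,0,0]},
    {"claw":0,"linear":[-0.8,4.6,-5],"twist":[0,0,0]},
    {"claw":0,"linear":[-0.8,4.6,-5],"twist":[0,0,0]},
  ],
)

```text
clock: 16.2
eef_pos: [0.4436, 0.2491, 0.0482]
orientation: [-180.0, 0.3, 41.1]
wrist_force: [0.0, -0.8, -3.5]
width: 0.0533
gripper_force: 30.0
```

Commanded z is about 0.0505 and contact is expected near 0.0123.

Call:
step_arm(
  targets=[
    {"claw":0,"linear":[0,0,-1.2],"twist":[0,0,0]},
    {"claw":0,"linear":[0,0,-2.4],"twist":[0,0,0]},
    {"claw":0,"linear":[0,0,-3.2],"twist":[0,0,0]},
    {"claw":0,"linear":[0,0,-3.6],"twist":[0,0,0]},
    {"claw":0,"linear":[0,0,-3.6],"twist":[0,0,0]},
  ],
)

```text
clock: 16.7
eef_pos: [0.4452, 0.2502, 0.0137]
orientation: [-180.0, 0.1, 41.0]
wrist_force: [0.4, 0.0, -3.0]
width: 0.0536
gripper_force: 30.0
```

Call:
step_arm(
  targets=[
    {"claw":0,"linear":[0,0,-0.1],"twist":[0,0,0]},
    {"claw":0,"linear":[0,0,-0.15],"twist":[0,0,0]},
    {"claw":0,"linear":[0,0,-0.2],"twist":[0,0,0]},
    {"claw":0,"linear":[0,0,-0.2],"twist":[0,0,0]},
  ],
)

```text
clock: 17.1
eef_pos: [0.4457, 0.2505, 0.0124]
orientation: [180.0, -0.0, 41.0]
wrist_force: [0.5, 0.1, -2.9]
width: 0.0533
gripper_force: 30.0
```

Call:
step_arm(
  targets=[
    {"claw":0,"linear":[0,0,-0.05],"twist":[0,0,0]},
    {"claw":0,"linear":[0,0,-0.05],"twist":[0,0,0]},
  ],
)

```text
clock: 17.3
eef_pos: [0.4457, 0.2505, 0.0123]
orientation: [180.0, -0.0, 41.0]
wrist_force: [-2.1, -0.3, 3.7]
width: 0.0532
gripper_force: 30.0
```

Call:
step_arm(
  targets=[
    {"claw":1,"linear":[0,0,0],"twist":[0,0,0]},
    {"claw":1,"linear":[0,0,0],"twist":[0,0,0]},
    {"claw":1,"linear":[0,0,0],"twist":[0,0,0]},
    {"claw":1,"linear":[0,0,0],"twist":[0,0,0]},
  ],
)

```text
clock: 17.7
eef_pos: [0.4456, 0.2505, 0.0117]
orientation: [180.0, -0.0, 41.0]
wrist_force: [-0.8, -0.1, 0.2]
width: 0.082
gripper_force: 0.0
```

Call:
step_arm(
  targets=[
    {"claw":1,"linear":[0,0,2],"twist":[0,0,0]},
    {"claw":1,"linear":[0,0,5],"twist":[0,0,0]},
    {"claw":1,"linear":[0,0,9],"twist":[0,0,5]},
    {"claw":1,"linear":[0.5,-2,11],"twist":[0,0,10]},
    {"claw":1,"linear":[1,-5,11],"twist":[0,0,15]},
  ],
)

```text
clock: 18.2
eef_pos: [0.4574, 0.2029, 0.125]
orientation: [179.8, -0.4, 56.4]
wrist_force: [0.9, -0.0, -0.0]
width: 0.0874
gripper_force: 0.0
```

Call:
step_arm(
  targets=[
    {"claw":1,"linear":[0.5,-4.5,0],"twist":[0,0,5]},
    {"claw":1,"linear":[1,-9,0],"twist":[0,0,10]},
    {"claw":1,"linear":[1.5,-13.5,0],"twist":[0,0,10]},
    {"claw":1,"linear":[2,-18,0],"twist":[0,0,10]},
    {"claw":1,"linear":[2,-22,0],"twist":[0,0,10]},
  ],
)

```text
clock: 18.7
eef_pos: [0.4758, -0.022, 0.1218]
orientation: [180.0, -0.0, 66.0]
wrist_force: [1.8, -0.3, 0.6]
width: 0.0878
gripper_force: 0.0
```

Call:
step_arm(
  targets=[
    {"claw":1,"linear":[-0.5,-4.5,0],"twist":[0,0,0]},
    {"claw":1,"linear":[-1,-9,0],"twist":[0,0,0]},
    {"claw":1,"linear":[-1.5,-13.5,0],"twist":[0,0,0]},
    {"claw":1,"linear":[-2,-18,0],"twist":[0,0,0]},
    {"claw":1,"linear":[-2.3,-21,0],"twist":[0,0,0]},
  ],
)

```text
clock: 19.2
eef_pos: [0.4514, -0.2332, 0.1216]
orientation: [180.0, 0.1, 65.8]
wrist_force: [0.1, -0.0, -0.6]
width: 0.088
gripper_force: 0.0
```

Run:
```python
from plant import env
import cv2
import numpy as np
a=env.read_camera("scene");b=env.read_camera("top");cv2.imwrite("pics/s5r.png",a);cv2.imwrite("pics/t5r.png",b)
I=lambda im,x,y,s,w:cv2.resize(im[y-s//2:y+s//2,x-s//2:x+s//2],(w,w),interpolation=2)
c=np.hstack([I(a,218,285,80,380),I(b,395,278,60,380)])
d=np.hstack([I(a,338,165,70,190),I(b,184,279,70,190),I(a,386,213,70,190),I(b,240,209,70,190)])
cv2.imwrite("pics/c5.png",np.vstack([c,d]));o=env.observe();print(o["clock"],o["eef_pos"],o["width"])
```

```text
19.3 [ 0.45115305 -0.23466484  0.12148365] 0.08795102057593777
```

View pics/c5.png

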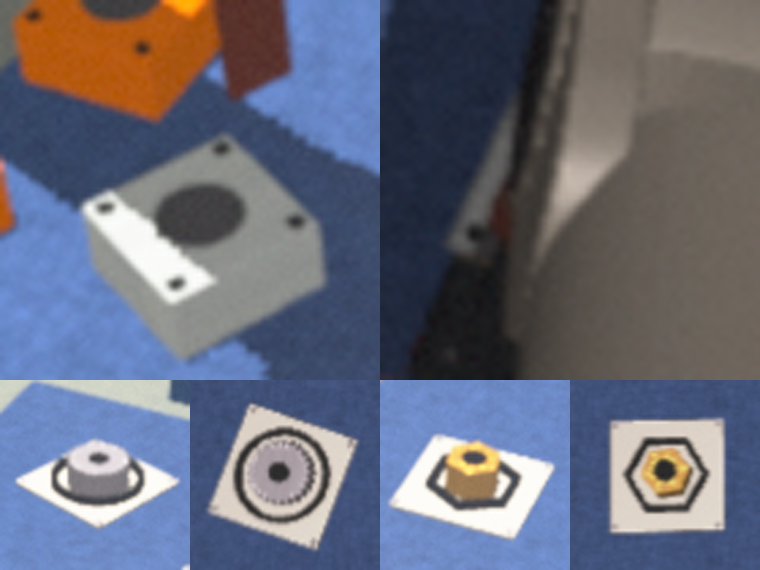

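Gear and hexagon both sit inside their rims; the block at scene (220,290) is unmoved. Descending on the block.

Call:
step_arm(
  targets=[
    {"claw":1,"linear":[0,-1.45,0],"twist":[0,0,0]},
    {"claw":1,"linear":[0,-1.45,-2],"twist":[0,0,0]},
    {"claw":1,"linear":[0,-1.45,-4.5],"twist":[0,0,0]},
    {"claw":1,"linear":[0,-1.45,-7],"twist":[0,0,0]},
    {"claw":1,"linear":[0,-1.45,-7],"twist":[0,0,0]},
  ],
)

```text
clock: 19.8
eef_pos: [0.4508, -0.2424, 0.0492]
orientation: [-179.7, -0.0, 66.2]
wrist_force: [-1.4, -0.2, 0.2]
width: 0.0877
gripper_force: 0.0
```

Call:
step_arm(
  targets=[
    {"claw":1,"linear":[0,0,-1.5],"twist":[0,0,0]},
    {"claw":1,"linear":[0,0,-3],"twist":[0,0,0]},
    {"claw":1,"linear":[0,0,-4],"twist":[0,0,0]},
    {"claw":1,"linear":[0,0,-4.2],"twist":[0,0,0]},
    {"claw":1,"linear":[0,0,-4.2],"twist":[0,0,0]},
  ],
)

```text
clock: 20.3
eef_pos: [0.4528, -0.2439, 0.0101]
orientation: [180.0, -0.0, 66.1]
wrist_force: [1.7, 0.3, 0.1]
width: 0.0879
gripper_force: 0.0
```

Call:
step_arm(
  targets=[
    {"claw":0,"linear":[0,0,0],"twist":[0,0,0]},
    {"claw":0,"linear":[0,0,0],"twist":[0,0,0]},
    {"claw":0,"linear":[0,0,0],"twist":[0,0,0]},
    {"claw":0,"linear":[0,0,0],"twist":[0,0,0]},
    {"claw":0,"linear":[0,0,0],"twist":[0,0,0]},
  ],
)

```text
clock: 20.8
eef_pos: [0.4527, -0.2443, 0.0101]
orientation: [180.0, 0.0, 66.0]
wrist_force: [-0.6, -0.1, 4.4]
width: 0.0642
gripper_force: 30.0
```

Call:
step_arm(
  targets=[
    {"claw":0,"linear":[0,0,1],"twist":[0,0,0]},
    {"claw":0,"linear":[0,0,3],"twist":[0,0,0]},
    {"claw":0,"linear":[0,0,5],"twist":[0,0,0]},
    {"claw":0,"linear":[1.5,1,5],"twist":[0,0,3]},
    {"claw":0,"linear":[4.5,2.5,5],"twist":[0,0,8]},
  ],
)

```text
clock: 21.3
eef_pos: [0.4963, -0.22, 0.0598]
orientation: [-179.9, 0.1, 74.1]
wrist_force: [0.8, -0.6, -2.6]
width: 0.0638
gripper_force: 30.0
```

Call:
step_arm(
  targets=[
    {"claw":0,"linear":[3.5,2,0],"twist":[0,0,4]},
    {"claw":0,"linear":[7,4,0],"twist":[0,0,8]},
    {"claw":0,"linear":[10.5,6,0],"twist":[0,0,10.5]},
    {"claw":0,"linear":[13.6,7.9,-0.5],"twist":[0,0,10.5]},
    {"claw":0,"linear":[13.6,7.9,-1],"twist":[0,0,10.5]},
  ],
)

```text
clock: 21.8
eef_pos: [0.6385, -0.1331, 0.0493]
orientation: [179.8, -0.3, 85.0]
wrist_force: [0.3, 0.4, -2.6]
width: 0.0639
gripper_force: 30.0
```

Call:
step_arm(
  targets=[
    {"claw":0,"linear":[0,0,-1.2],"twist":[0,0,0]},
    {"claw":0,"linear":[0,0,-2.2],"twist":[0,0,0]},
    {"claw":0,"linear":[0,0,-2.9],"twist":[0,0,0]},
    {"claw":0,"linear":[0,0,-3.3],"twist":[0,0,0]},
    {"claw":0,"linear":[0,0,-3.3],"twist":[0,0,0]},
  ],
)

```text
clock: 22.3
eef_pos: [0.6326, -0.1407, 0.0159]
orientation: [-179.9, 0.0, 84.5]
wrist_force: [-0.6, 0.5, -3.0]
width: 0.0639
gripper_force: 30.0
```

Call:
step_arm(
  targets=[
    {"claw":0,"linear":[0,0,-0.1],"twist":[0,0,0]},
    {"claw":0,"linear":[0,0,-0.2],"twist":[0,0,0]},
    {"claw":0,"linear":[0,0,-0.25],"twist":[0,0,0]},
    {"claw":0,"linear":[0,0,-0.25],"twist":[0,0,0]},
  ],
)

```text
clock: 22.7
eef_pos: [0.6336, -0.1401, 0.0144]
orientation: [180.0, 0.0, 84.5]
wrist_force: [-0.5, 0.6, -2.8]
width: 0.0639
gripper_force: 30.0
```

Call:
step_arm(
  targets=[
    {"claw":0,"linear":[0,0,-0.05],"twist":[0,0,0]},
    {"claw":0,"linear":[0,0,-0.05],"twist":[0,0,0]},
  ],
)

```text
clock: 22.9
eef_pos: [0.6337, -0.1401, 0.0141]
orientation: [180.0, 0.0, 84.5]
wrist_force: [-1.4, -0.3, 2.3]
width: 0.0641
gripper_force: 30.0
```

Contact at the expected height; releasing, rising and backing off.

Call:
step_arm(
  targets=[
    {"claw":1,"linear":[0,0,0],"twist":[0,0,0]},
    {"claw":1,"linear":[0,0,0],"twist":[0,0,0]},
    {"claw":1,"linear":[0,0,0],"twist":[0,0,0]},
    {"claw":1,"linear":[0,0,0],"twist":[0,0,0]},
  ],
)

```text
clock: 23.3
eef_pos: [0.6337, -0.1401, 0.0137]
orientation: [180.0, -0.0, 84.5]
wrist_force: [-0.0, 0.1, 0.8]
width: 0.0874
gripper_force: 0.0
```

Call:
step_arm(
  targets=[
    {"claw":1,"linear":[0,0,2],"twist":[0,0,0]},
    {"claw":1,"linear":[0,0,5],"twist":[0,0,0]},
    {"claw":1,"linear":[0,0,9],"twist":[0,0,0]},
    {"claw":1,"linear":[-1,-3,13],"twist":[0,0,0]},
    {"claw":1,"linear":[-3,-7,16],"twist":[0,0,0]},
  ],
)

```text
clock: 23.8
eef_pos: [0.6073, -0.2046, 0.1741]
orientation: [179.8, -0.1, 84.8]
wrist_force: [1.4, -1.3, -0.2]
width: 0.0875
gripper_force: 0.0
```

Call:
step_arm(
  targets=[
    {"claw":1,"linear":[-3,-4,0],"twist":[0,0,0]},
    {"claw":1,"linear":[-6,-8,0],"twist":[0,0,0]},
    {"claw":1,"linear":[-9,-12,0],"twist":[0,0,0]},
    {"claw":1,"linear":[-12,-15,0],"twist":[0,0,0]},
    {"claw":1,"linear":[-12,-15,0],"twist":[0,0,0]},
  ],
)

```text
clock: 24.3
eef_pos: [0.4794, -0.3633, 0.1706]
orientation: [-179.8, 0.2, 83.9]
wrist_force: [-0.3, 0.0, 1.0]
width: 0.0874
gripper_force: 0.0
```

Run:
```python
from plant import env
import cv2
import numpy as np
a=env.read_camera("scene");b=env.read_camera("top")
I=lambda im,x,y,s,w:cv2.resize(im[y-s//2:y+s//2,x-s//2:x+s//2],(w,w),interpolation=2)
c=np.hstack([I(a,338,290,90,300),I(b,350,204,70,300)])
d=np.hstack([cv2.resize(a,(400,300)),cv2.resize(b,(400,300))])
cv2.imwrite("pics/c6.png",np.vstack([np.pad(c,((0,0),(0,200),(0,0))),d]));o=env.observe();print(o["clock"],o["eef_pos"],o["width"])
```

```text
24.4 [ 0.48452355 -0.35738657  0.17103007] 0.08799835189304069
```

View pics/c6.png

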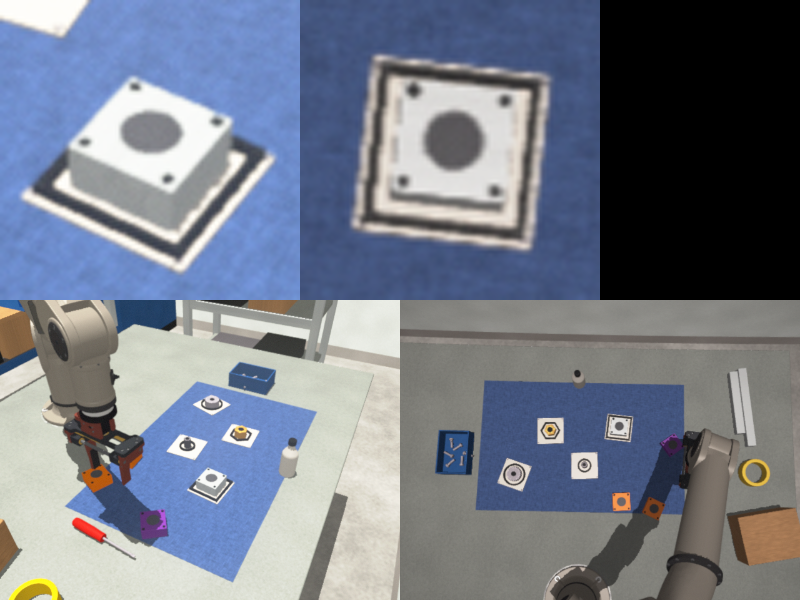

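The picture shows the block square inside its rim (crop (150,140)/(452,140)), and the other three parts upright in their nests. The bottle and the screwdriver are where they were.

```bash
python3 -c "
from plant import env
print(env.job_done())"
```

```text
the job is handed in; nothing more can be done
None
```

All four parts are upright and fully down in their own nests, taken from the top down; the bottle and screwdriver were left alone, and I handed the job in at about 24 s (no verdict was returned).

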